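# Sweep the broken scraper off the ski-tuning shelf into the scrap bin

### The job

Sweep the broken scraper (the yellow one with a snapped-off corner) along the shelf and over its long edge facing away from the robot, so that it drops straight into the plywood scrap bin: bring the bin over the bench to catch it, and put the horsehair brush that lies in the way into the low steel tray at the end of the shelf, bristles down. Do not pick the scraper up or let it fall beside the bin, leave the bin standing upright on the bench, and leave all the other things where they are.

Things in the scene. Friction and masses are not known exactly. Their poses are not given: they have to be found in the camera images.
- shelf: Low oak shelf fixed on the bench: board 230 mm deep (its x) by 800 mm long (its y), top 125 mm and underside 103 mm above the bench. Open below, but for end panels (y = +-375 to 395 mm) and a rail under its back. Origin on the bench under the board's centre; its x points away from the robot, turned up to 0.08 rad. The edge to sweep over, without lip, is at its x = +115 mm.
- broken: Broken scraper: yellow plastic plate flat on the shelf, 86 mm (its x) by 100 mm (its y), 8 mm thick, about 70 g, the corner at +x, -y snapped off (about 32 by 50 mm missing). Its straight full edge, 100 mm long, is at its x = -43 mm and faces the robot. Origin at the underside, half-way along the 86 and 100 mm; z up.
- whole: The whole scraper, to be left alone: rectangular plate of the same yellow plastic lying flat on the shelf, 86 mm (its x) by 120 mm (its y), 8 mm thick. Origin at the centre of its underside.
- brush_mid (a point): Horsehair brush standing on its bristles on the shelf between the broken scraper and the edge, about 0.14 kg: wooden back 52 mm wide (its x), 120 mm long (its y), the top 21 mm of its 46 mm height; stiff bristle block 44 by 110 mm below. This point is its centre, 23 mm above its underside; z up when the bristles are down.
- tray: Low open steel tray for the brush, fixed on either end of the shelf: outside 160 mm (its x) by 100 mm (its y), 18 mm high, walls and floor 5 mm, so inside 150 by 90 mm. Origin at the centre of its underside, on the shelf's top. The brush fits only with its long side along the tray's x.
- bin_mid (a point): Open plywood scrap bin, loose on the bench, 0.45 kg or so: outside 170 mm (its x) by 180 mm (its y), 75 mm high, walls and floor 9 mm; it fits under the shelf's board. Can be pinched by a wall from above and dragged. This point is its centre, 37.5 mm above its underside; z up.
- file_holder: Steel file holder lying in the middle of the shelf, 130 mm (its x) by 48 mm (its y), 38 mm high. Origin at the centre of its underside. Leave alone.
- can: Aluminium can standing behind the file holder, on the robot's side, 60 mm across, 120 mm high. Origin at the centre of its underside. Leave alone.
- cork: Cork block lying on the other end of the shelf from the tray, 110 mm (its x) by 60 mm (its y), 40 mm high. Origin at the centre of its underside. Leave alone.
- bottle: White plastic bottle standing on the bench beyond the shelf, 70 mm across, 180 mm high. Origin at the centre of its underside. Leave alone.
- wax: Grey wax bar lying on the bench, 70 mm (its x) by 130 mm (its y), 30 mm high. Origin at the centre of its underside. Leave alone.
- tape: Cardboard-coloured roll of tape lying flat on the bench, 100 mm across, 25 mm high. Origin at the centre of its underside. Leave alone.
Things that resemble listed ones, but are neither listed nor needed, are in the scene too. Leave any black, orange or red look-alike of the broken alone.

How it is judged:
At the end, for the whole second after the job is handed in: The broken scraper lies still inside the scrap bin, below its rim; the bin stands upright on the bench; the brush stands bristles down on the tray's floor (centres within 30 mm each way); every other thing is within 25 mm of where it was (x of broken in the frame of bin_mid between -0.076 and 0.076 m and y of broken in the frame of bin_mid between -0.081 and 0.081 m and height (world z) of broken below 0.075 m and linear speed of broken below 0.03 m/s and angle between bin_mid's own z axis and vertical below 0.1 rad and height (world z) of bin_mid below 0.045 m and x of brush_mid in the frame of tray between -0.03 and 0.03 m and y of brush_mid in the frame of tray between -0.03 and 0.03 m and z of brush_mid in the frame of tray below 0.035 m and angle between brush_mid's own z axis and vertical below 0.15 rad and distance of each of whole, file_holder, can, cork, bottle, wax, tape from where it was at the start of the episode below 0.025 m); the robot touches nothing.
It fails at once if the broken scraper is picked up (its centre more than 50 mm above the shelf's top) (height (world z) of broken above 0.175 m).
It fails at once if the broken scraper falls beside the bin (below 50 mm, outside its walls) (height (world z) of broken below 0.05 m and (x of broken in the frame of bin_mid above 0.085 m or x of broken in the frame of bin_mid below -0.085 m or y of broken in the frame of bin_mid above 0.09 m or y of broken in the frame of bin_mid below -0.09 m)).
It fails at once if another thing (whole scraper, file holder, can, cork, bottle, wax or tape) is moved by more than 25 mm (distance of any of whole, file_holder, can, cork, bottle, wax, tape from where it was at the start of the episode above 0.025 m).
It also fails if it takes over 67 s, if anything falls off the work surface, if the arm or the gripper's body presses on something with over 40 N, if the wrist force passes 120 N, or if a joint passes its speed limit or range.

### The arm

A 6-joint arm with a two-finger parallel gripper is mounted at the origin on the work surface. World frame = base frame: x ahead of the robot, y to its left, z up, the work surface at z = 0. Lengths are in m, angles in rad, forces in N, time in s.
With the tool pointing down it reaches from about 0.25 to 0.775 m from the base axis. Payload 4 kg.
Tool frame: the origin (TCP) lies midway between the tips of the shut fingers; the grasp point (between the pads) lies 19 mm behind it; z points along the fingers, y is the line along which they close (so a half turn about z gives the same grasp; the last joint's range is limited). The gripper opens to 94 mm and grips with 3 to 60 N. Pads are 16 mm wide; open, the fingers measure 119 mm over their backs; the gripper's body (75 mm by 177 mm) begins 78 mm behind the grasp point.
Start: joints at [-1.258, 0.087, 1.371, -0, 1.684, -0.103], TCP at [0.222, -0.503, 0.206] pointing down, gripper open.
Joint ranges: [-3.1, 3.1], [-0.76, 2.03], [0.27, 2.55], [-1.08, 4.22], [0.17, 2.65], [-2.57, 2.57]. Speed limits (rad/s): [2.79, 2.79, 3.14, 3.14, 3.14, 3.14].

### API

Orientations are given as [roll, pitch, yaw] about the fixed x, y, z axes, in that order (R = Rz(yaw) Ry(pitch) Rx(roll)).
In Python, from bench import get_obs, snapshot, close_job gives the robot as it stands. The module is installed in compiled form; this text tells all that it offers.
- The arm moves only by the tool drive_tool, never from a script. Its argument "commands" is a list of rows, each a list of 6 numbers: the shift along the tool's x, y, z in units of 0.04 m (1.0 is 0.04 m), then the turn, a rotation vector about the tool's x, y, z in units of 0.1 rad (1.0 is 0.1 rad). In form: [[dx, dy, dz, wx, wy, wz], ...]. A call has 1 to 20 rows; each row shifts and turns the commanded pose from where the row before left it, along the tool's axes as they then stand; what a row does not reach is not made up. A row lasts 1/8 s, in which the tool goes at most 62.5 mm and 10.7 degrees, less where a joint would pass 70% of its speed; a pose out of reach is approached as far as the arm can. A call with a number of a shift or a turn outside -1 to 1 is refused whole. A call with a gripper value outside its range is refused whole. "gripper" is the closure, from 0 (fully open) to 1 (shut), set as the call begins (left out, the last holds). The fingers move at their own pace and stop on an object; the grip force is fixed at half the most. Time passes only in rows, so rows that do not move let the fingers close. It gives the time, the measured TCP pose, the force, the opening and the grip force at its end, in the units of the state.
- get_obs(): the state, without advancing time (a new reading comes with each control period).
- snapshot(name): name is "scene" or "top" or "wrist"; returns a dict with "image" (420x560x3 uint8, blue, green, red), "range_z" (420x560 float32, m along the optical axis (not along the pixel's ray), 0 where there is no reading), "fx", "fy", "cx", "cy" (pixels), "rvec" (rotation vector, rad) and "tvec" (3), from world to camera coordinates, as OpenCV has them. Camera axes: x right, y down, z forward; pixel columns grow to the right and rows downward; lengths in m; the calibration is good to about 2 mm. A picture is of the moment at which its call begins.
- close_job(): hands the job in; it is judged then, once.
The state is a dict: "time": time; "joint_positions": joint angles; "qvel": joint speeds; "joint_torque": joint torques, N m; "tool_pos": TCP position; "ee_rot": TCP orientation; "wrist_force": force on the tool from outside, world axes, zero at the start; "wrist_torque": the same for the moment, N m; "width": finger opening in m; "finger_force": force on a finger pad.
Only numpy, scipy, OpenCV 4.12 (cv2) and the standard library are available. Lean on these libraries where they do the work, as an engineer would, in place of code of your own. Each camera call takes 0.05 s, during which the arm holds its last target. There are 200 camera calls.

## Working session

There is one attempt and no reset: what is moved stays moved. The work goes in short steps, Python scripts to look and compute and a tool call to move; the robot and the scene stay as the last step left them, time stands still between calls to the robot, and variables do not carry over. Pictures are saved under pics/ and viewed, at most 10 in all, crops included, and the job is handed in when it is done.

Besides the shell and the picture viewer there is one more tool, called after "Request:" in YAML: its name, and indented under it one key for each argument. drive_tool: Moves the arm, as the interface text tells. Its arguments: {"type":"object","properties":{"commands":{"type":"array"},"gripper":{"type":"number"}},"required":["commands"]}

```bash
mkdir -p pics; cat > h.py <<'E'
import numpy as np, cv2, pickle
from bench import get_obs, snapshot, close_job
def cloud(s):
    z=s["range_z"]; v,u=np.mgrid[:z.shape[0],:z.shape[1]]
    p=np.stack([(u-s["cx"])/s["fx"]*z,(v-s["cy"])/s["fy"]*z,z],-1)
    R=cv2.Rodrigues(np.array(s["rvec"],float))[0]
    w=(p-np.array(s["tvec"]).ravel())@R
    w[z==0]=np.nan
    return w
def snap(n,save=None):
    s=snapshot(n)
    if save: cv2.imwrite(f"pics/{save}.png",s["image"]); pickle.dump(s,open(f"pics/{save}.pkl","wb"))
    return s
def load(n): return pickle.load(open(f"pics/{n}.pkl","rb"))
E
python3 - <<'E'
from h import *
a=snap("scene","scene0");b=snap("top","top0")
for s in(a,b):
    R=cv2.Rodrigues(np.array(s["rvec"],float))[0]; print(-R.T@np.array(s["tvec"]).ravel(),R[2],s["fx"])
o=get_obs();print(o)
E
```

```text
[1.11009098 0.59050805 1.06797755] [-0.50640667 -0.4527065  -0.73389993] 398.507458572103
[0.37736823 0.00867912 1.54991713] [ 0.07782132  0.00318364 -0.99696224] 448.21958299888206
{'time': 0.1, 'joint_positions': array([-1.25809451e+00,  8.78777066e-02,  1.37207702e+00, -2.97893665e-05,
        1.68360846e+00, -1.03107300e-01]), 'qvel': array([ 0.0001297 , -0.00011779, -0.00446671, -0.00088731,  0.00126407,
       -0.00102078]), 'joint_torque': array([ 2.11529179e-03, -3.41252160e+01, -3.03302586e+01,  7.19554257e-02,
        3.04228789e-02, -1.01752266e-04]), 'tool_pos': array([ 0.22199228, -0.50267224,  0.20443632]), 'ee_rot': array([-3.13962954e+00, -1.73366848e-04,  4.15805625e-01]), 'wrist_force': array([0.00190673, 0.18397431, 0.95890626]), 'wrist_torque': array([ 0.01469463, -0.00812467, -0.02325891]), 'finger_force': 0.0, 'width': 0.09426497742916053}
```

View pics/top0.png

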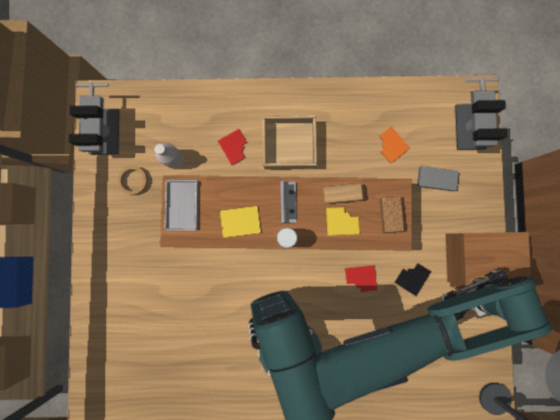

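View pics/scene0.png

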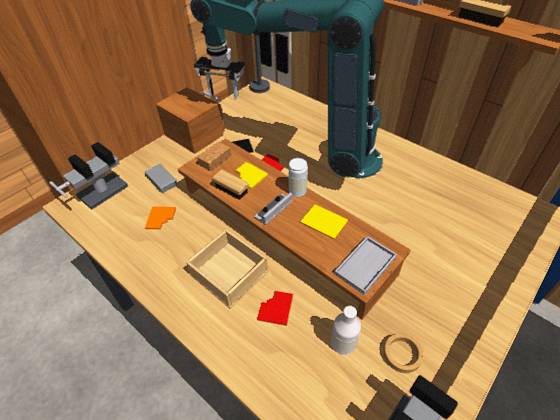

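Top view: tray (182,205), whole yellow plate (240,221), and notched yellow plate (343,222). The brush is at (343,193), the bin at (290,141), and the bottle at (167,153). The candidates for the broken scraper are the yellow one at (343,222) with a notch, the full yellow rectangle at (240,221), and the red, orange and black look-alikes. The first one fits. I'll confirm it in a crop and measure.

```bash
python3 - <<'E'
from h import *
s=load("top0");im=s["image"];w=cloud(s)
cv2.imwrite("pics/crop1.png",cv2.resize(im[165:260,150:425],None,fx=2.9,fy=2.9,interpolation=cv2.INTER_CUBIC))
hsv=cv2.cvtColor(im,cv2.COLOR_BGR2HSV)
C=-cv2.Rodrigues(np.array(s["rvec"],float))[0].T@np.array(s["tvec"]).ravel()
R=cv2.Rodrigues(np.array(s["rvec"],float))[0]
def ray(uv,z):
    d=np.c_[(uv[:,0]-s["cx"])/s["fx"],(uv[:,1]-s["cy"])/s["fy"],np.ones(len(uv))]@R
    return C+d*((z-C[2])/d[:,2])[:,None]
def rect(name,m,z,roi):
    mm=np.zeros(m.shape,np.uint8);u0,v0,u1,v1=roi;mm[v0:v1,u0:u1]=m[v0:v1,u0:u1]*255
    c=max(cv2.findContours(mm,0,2)[0],key=cv2.contourArea).reshape(-1,2).astype(float)
    p=ray(c,z)[:,:2].astype(np.float32)*1000
    r=cv2.minAreaRect(p); print(name,"c",np.round(r[0]),"size",np.round(r[1]),"ang",round(r[2],1),"zmed",np.round(np.nanmedian(w[mm>0][:,2]),3))
    return p
Z=w[...,2]
y=(hsv[...,0]>22)&(hsv[...,0]<33)&(hsv[...,1]>190)&(hsv[...,2]>150)
pb=rect("broken",y,.133,(310,200,375,245)); 
print(np.round(cv2.approxPolyDP(pb.reshape(-1,1,2),7,True).reshape(-1,2)))
rect("whole",y,.133,(210,195,275,245))
rect("shelf",(Z>.11)&(Z<.2),.125,(150,165,425,260))
rect("brush",(Z>.158)&(Z<.2),.171,(315,178,370,206))
rect("cork",(Z>.15)&(Z<.2),.165,(376,185,410,245))
rect("holder",(Z>.145)&(Z<.2),.163,(275,175,303,228))
rect("can",(Z>.2)&(Z<.27),.245,(270,220,303,250))
rect("bin",(Z>.055)&(Z<.09),.075,(255,108,325,172))
rect("tray",(Z>.136)&(Z<.2),.143,(160,172,205,238))
rect("bottle",(Z>.03)&(Z<.2),.1,(148,135,190,172))
rect("redlook",(hsv[...,1]>200)&((hsv[...,0]<6)|(hsv[...,0]>174)),.008,(210,120,255,172))
rect("wax",(Z>.02)&(Z<.04),.03,(415,160,470,195))
E
```

```text
Traceback (most recent call last):
ValueError: max() iterable argument is empty
```

View pics/crop1.png

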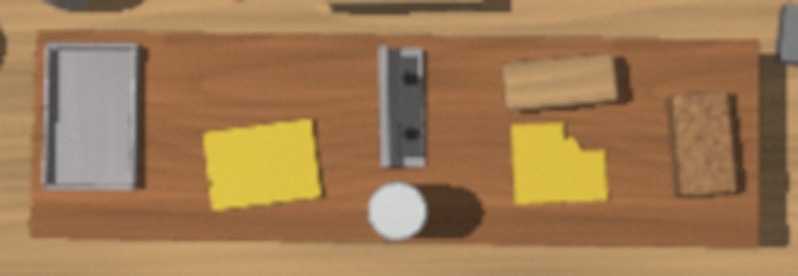

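The crop shows the broken plate (notch upper right) below the brush, between the file holder and the cork. It is the yellow one with the snapped corner. My colour mask was too tight, so I'll loosen it.

```bash
cat > m.py <<'E'
from h import *
def setup(s):
    global im,w,hsv,C,R,Z,S
    S=s;im=s["image"];w=cloud(s);Z=w[...,2];hsv=cv2.cvtColor(im,cv2.COLOR_BGR2HSV)
    R=cv2.Rodrigues(np.array(s["rvec"],float))[0];C=-R.T@np.array(s["tvec"]).ravel()
def ray(uv,z):
    d=np.c_[(uv[:,0]-S["cx"])/S["fx"],(uv[:,1]-S["cy"])/S["fy"],np.ones(len(uv))]@R
    return C+d*((z-C[2])/d[:,2])[:,None]
def rect(name,m,z,roi):
    mm=np.zeros(m.shape,np.uint8);u0,v0,u1,v1=roi;mm[v0:v1,u0:u1]=m[v0:v1,u0:u1]*255
    cs=cv2.findContours(mm,0,2)[0]
    if not cs: print(name,"none");return
    c=max(cs,key=cv2.contourArea).reshape(-1,2).astype(float)
    p=ray(c,z)[:,:2].astype(np.float32)*1000
    r=cv2.minAreaRect(p); print(name,"c",np.round(r[0]),"size",np.round(r[1]),"ang",round(r[2],1),"zmed",np.round(np.nanmedian(w[mm>0][:,2]),3))
    return p
E
python3 - <<'E'
import m; from m import *
setup(load("top0")); hsv,Z=m.hsv,m.Z
print(hsv[222,343],hsv[150,230],np.round(m.w[222,343],3),np.round(m.w[245,343],3))
y=(hsv[...,0]>18)&(hsv[...,0]<36)&(hsv[...,1]>175)&(hsv[...,2]>120)
pb=rect("broken",y,.133,(310,200,375,245)); 
print(np.round(cv2.approxPolyDP(pb.reshape(-1,1,2),7,True).reshape(-1,2)))
rect("whole",y,.133,(210,195,275,245))
rect("shelf",(Z>.11)&(Z<.2),.125,(150,165,425,260))
rect("brush",(Z>.158)&(Z<.2),.171,(315,178,370,206))
rect("cork",(Z>.15)&(Z<.2),.165,(376,185,410,245))
rect("holder",(Z>.145)&(Z<.2),.163,(275,175,303,228))
rect("can",(Z>.2)&(Z<.27),.245,(270,220,303,250))
rect("bin",(Z>.055)&(Z<.09),.075,(255,108,325,172))
rect("tray",(Z>.134)&(Z<.2),.143,(160,172,205,238))
rect("bottle",(Z>.03)&(Z<.2),.1,(148,135,190,172))
rect("redlook",(hsv[...,1]>180)&((hsv[...,0]<6)|(hsv[...,0]>174)),.008,(210,120,255,172))
rect("orange",(hsv[...,1]>180)&(hsv[...,0]<15),.008,(375,120,420,165))
rect("wax",(Z>.02)&(Z<.04),.03,(415,160,470,195))
E
```

```text
[ 24 176 219] [  1 190 185] [ 0.428 -0.173  0.133] [ 0.356 -0.173  0.121]
broken c [ 433. -171.] size [82. 95.] ang 2.4 zmed 0.132
[[ 470. -123.]
 [ 394. -125.]
 [ 396. -219.]
 [ 441. -217.]
 [ 441. -198.]
 [ 473. -167.]]
whole c [422. 125.] size [9. 7.] ang 44.6 zmed 0.132
shelf c [463.   8.] size [798. 229.] ang 88.6 zmed 0.126
brush c [ 518. -167.] size [ 52. 120.] ang 4.5 zmed 0.17
cork c [ 451. -319.] size [109.  62.] ang 3.4 zmed 0.164
holder c [496.  21.] size [  9. 128.] ang 89.4 zmed 0.161
can c [383.   6.] size [55. 58.] ang 89.4 zmed 0.244
bin c [705.  -5.] size [172. 180.] ang 0.3 zmed 0.073
tray c [491. 340.] size [101. 158.] ang 89.3 zmed 0.141
bottle c [660. 395.] size [99. 68.] ang 55.8 zmed 0.121
redlook c [700. 182.] size [95. 81.] ang 29.2 zmed 0.007
orange c [ 701. -360.] size [97. 84.] ang 38.8 zmed 0.008
wax c [ 579. -511.] size [132.  71.] ang 81.5 zmed 0.029
```

Request:
drive_tool:
  commands:
    - [0, 0, -1, 0, 0, -1]
    - [0, 0, -1, 0, 0, -1]
    - [0, 0, -1, 0, 0, -1]
    - [0, 0, 0, 0, 0, -1]
    - [0, 0, 0, 0, 0, -1]
    - [0, 0, 0, 0, 0, -1]
    - [0, 0, 0, 0, 0, -1]
    - [0, 0, 0, 0, 0, -1]
    - [0, 0, 0, 0, 0, -1]
    - [0, 0, 0, 0, 0, -1]
    - [0, 0, 0, 0, 0, -1]
    - [0, 0, 0, 0, 0, -1]
    - [0, 0, 0, 0, 0, -0.3]
  gripper: 0

```text
time: 1.72
tool_pos: [0.2221, -0.503, 0.3249]
ee_rot: [-3.141, -0.001, 1.646]
wrist_force: [0.1, 0.0, -0.0]
width: 0.094
finger_force: 0.0
```

Request:
drive_tool:
  commands:
    - [0.4, 0.4, 0, 0, 0, 0]
    - [0.8, 0.8, 0, 0, 0, 0]
    - [0.8, 0.8, 0, 0, 0, 0]
    - [0.8, 0.8, 0, 0, 0, 0]
    - [0.8, 0.8, 0, 0, 0, 0]
    - [0.8, 0.8, 0, 0, 0, 0]
    - [0.8, 0.8, 0, 0, 0, 0]
    - [0.8, 0.8, 0, 0, 0, 0]
    - [0.8, 0.8, 0, 0, 0, 0]
    - [0.6, 0.8, 0, 0, 0, 0]
    - [0.2, 0.4, 0, 0, 0, 0]
    - [0, 0, 0, 0, 0, 0]

```text
time: 3.22
tool_pos: [0.5188, -0.1753, 0.325]
ee_rot: [-3.14, -0.0, 1.647]
wrist_force: [-0.2, 0.1, -1.3]
width: 0.0941
finger_force: 0.0
```

Now I'll take a close look with the wrist camera.

```bash
python3 - <<'E'
import m; from m import *
s=snap("wrist","w1"); setup(s); Z=m.Z
full=(0,0,560,420)
rect("brush",(Z>.158)&(Z<.18),.171,full)
h=m.hsv
p=rect("broken",(h[...,0]>18)&(h[...,0]<36)&(h[...,1]>150)&(h[...,2]>100)&(Z>.128)&(Z<.138),.133,full)
E
```

```text
brush c [ 517. -170.] size [ 51. 117.] ang 4.6 zmed 0.17
broken c [ 433. -172.] size [ 86. 100.] ang 1.8 zmed 0.133
```

View pics/w1.png

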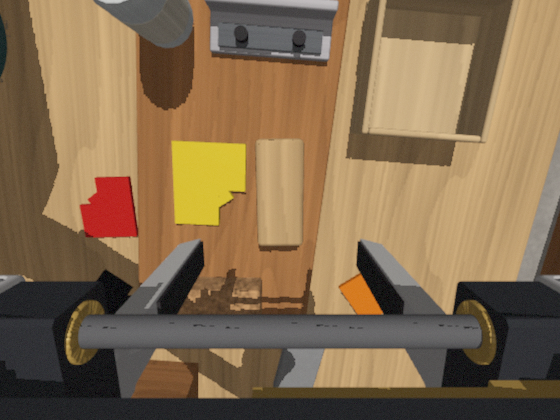

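The wrist view shows the brush at (280,192) clear of the fingers, and the broken plate at (208,183). Both agree with the top view. Next I descend and grip the brush.

Request:
drive_tool:
  commands:
    - [0.15, 0, 0.5, 0, 0, 0]
    - [0, 0, 0.8, 0, 0, 0]
    - [0, 0, 0.8, 0, 0, 0]
    - [0, 0, 0.8, 0, 0, 0]
    - [0, 0, 0.8, 0, 0, 0]
    - [0, 0, 0.5, 0, 0, 0]
    - [0, 0, 0.3, 0, 0, 0]
    - [0, 0, 0, 0, 0, 0]

```text
time: 4.28
tool_pos: [0.5171, -0.1707, 0.145]
ee_rot: [-3.14, -0.0, 1.644]
wrist_force: [-0.5, -0.3, 0.5]
width: 0.094
finger_force: 0.0
```

Request:
drive_tool:
  commands:
    - [0, 0, 0, 0, 0, 0]
    - [0, 0, 0, 0, 0, 0]
    - [0, 0, 0, 0, 0, 0]
    - [0, 0, 0, 0, 0, 0]
    - [0, 0, 0, 0, 0, 0]
    - [0, 0, 0, 0, 0, 0]
    - [0, 0, 0, 0, 0, 0]
    - [0, 0, 0, 0, 0, 0]
  gripper: 1

```text
time: 5.28
tool_pos: [0.5181, -0.17, 0.1457]
ee_rot: [3.141, 0.0, 1.646]
wrist_force: [0.5, -0.6, 1.6]
width: 0.0515
finger_force: 30.0
```

Request:
drive_tool:
  commands:
    - [0, 0, -0.5, 0, 0, 0]
    - [0, 0, -1, 0, 0, 0]
    - [0, 0, -1, 0, 0, 0]
    - [0, 0, -0.5, 0, 0, -0.75]
    - [0, 0, 0, 0, 0, -1]
    - [0, 0, 0, 0, 0, -1]
    - [0, 0, 0, 0, 0, -1]
    - [0, 0, 0, 0, 0, -1]
    - [0, 0, 0, 0, 0, -1]
    - [0, 0, 0, 0, 0, -1]
    - [0, 0, 0, 0, 0, -1]
    - [0, 0, 0, 0, 0, -1]
    - [0, 0, 0, 0, 0, -1]
    - [0, 0, 0, 0, 0, -1]
    - [0, 0, 0, 0, 0, -1]
    - [0, 0, 0, 0, 0, -1]
    - [0, 0, 0, 0, 0, -1]
    - [0, 0, 0, 0, 0, -1]

```text
time: 7.52
tool_pos: [0.5178, -0.17, 0.2645]
ee_rot: [3.141, -0.001, 3.124]
wrist_force: [0.6, 0.4, -1.5]
width: 0.0517
finger_force: 30.0
```

Request:
drive_tool:
  commands:
    - [0, 0.4, 0, 0, 0, 0]
    - [0, 0.8, 0, 0, 0, 0]
    - [0.1, 0.9, 0, 0, 0, 0]
    - [0.1, 0.9, 0, 0, 0, 0]
    - [0.1, 0.9, 0, 0, 0, 0]
    - [0.1, 0.9, 0, 0, 0, 0]
    - [0.1, 0.9, 0, 0, 0, 0]
    - [0.1, 0.9, 0, 0, 0, 0]
    - [0.1, 0.9, 0, 0, 0, 0]
    - [0.1, 0.9, 0, 0, 0, 0]
    - [0.1, 0.9, 0, 0, 0, 0]
    - [0.1, 0.9, 0, 0, 0, 0]
    - [0, 0.9, 0, 0, 0, 0]
    - [0, 0.8, 0, 0, 0, 0]
    - [0, 0.5, 0, 0, 0, 0]
    - [0, 0.2, 0, 0, 0, 0]
    - [0, 0, 0, 0, 0, 0]
    - [0, 0, 0, 0, 0, 0]

```text
time: 9.78
tool_pos: [0.4887, 0.3338, 0.2656]
ee_rot: [-3.141, 0.0, 3.119]
wrist_force: [0.5, 0.7, -3.9]
width: 0.0517
finger_force: 30.0
```

```bash
python3 - <<'E'
import m; from m import *
for n in("top","wrist"):
    s=snap(n,"t_"+n); setup(s); Z=m.Z; w=m.w
    near=(abs(w[...,0]-.49)<.12)&(abs(w[...,1]-.34)<.09)
    rect(n+" tray",near&(Z>.134)&(Z<.15),.143,(0,0,560,420))
    b=near&(Z>.225)&(Z<.31)
    rect(n+" brush",b,.29,(0,0,560,420))
E
```

```text
top tray c [507. 308.] size [184.  83.] ang 26.2 zmed 0.141
top brush c [544. 328.] size [58. 17.] ang 72.6 zmed 0.29
wrist tray c [468. 338.] size [ 99. 114.] ang 88.9 zmed 0.142
wrist brush c [472. 333.] size [86. 87.] ang 88.7 zmed 0.291
```

View pics/t_wrist.png

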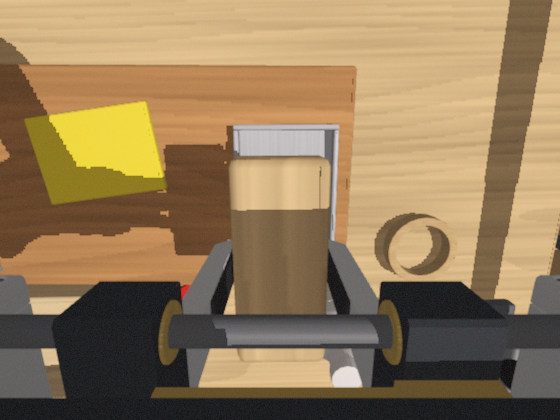

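The wrist view shows the tray (235–337, 125+) under the held brush. The brush is straight and about 5 mm off in y. I'll correct that, lower and release.

Request:
drive_tool:
  commands:
    - [-0.05, 0.15, 0.4, 0, 0, 0]
    - [0, 0, 0.7, 0, 0, 0]
    - [0, 0, 0.7, 0, 0, 0]
    - [0, 0, 0.5, 0, 0, 0]
    - [0, 0, 0.3, 0, 0, 0]
    - [0, 0, 0.2, 0, 0, 0]
    - [0, 0, 0.05, 0, 0, 0]
    - [0, 0, 0, 0, 0, 0]
    - [0, 0, 0, 0, 0, 0]

```text
time: 11.0
tool_pos: [0.4911, 0.3409, 0.1524]
ee_rot: [3.141, 0.001, 3.121]
wrist_force: [0.6, 1.2, -2.1]
width: 0.0518
finger_force: 30.0
```

Request:
drive_tool:
  commands:
    - [0, 0, 0, 0, 0, 0]
    - [0, 0, 0, 0, 0, 0]
    - [0, 0, 0, 0, 0, 0]
    - [0, 0, 0, 0, 0, 0]
    - [0, 0, -0.5, 0, 0, 0]
    - [0, 0, -1, 0, 0, 0]
    - [0, 0, -1, 0, 0, 0]
    - [0, 0, -1, 0, 0, 0]
    - [0, 0, -0.5, 0, 0, 0]
    - [0, 0, 0, 0, 0, 0]
  gripper: 0.2

```text
time: 12.25
tool_pos: [0.4913, 0.341, 0.3138]
ee_rot: [3.139, 0.004, 3.121]
wrist_force: [-0.7, -0.1, 0.7]
width: 0.0752
finger_force: 0.0
```

Request:
drive_tool:
  commands:
    - [0, 0, 0, 0, 0, -0.2]
    - [-0.2, -0.4, 0, 0, 0, 0]
    - [-0.4, -0.8, 0, 0, 0, 0]
    - [-0.4, -0.8, 0, 0, 0, 0]
    - [-0.4, -0.8, 0, 0, 0, 0]
    - [-0.4, -0.8, 0, 0, 0, 0]
    - [-0.4, -0.8, 0, 0, 0, 0]
    - [-0.4, -0.8, 0, 0, 0, 0]
    - [-0.4, -0.8, 0, 0, 0, 0]
    - [-0.4, -0.8, 0, 0, 0, 0]
    - [-0.4, -0.8, 0, 0, 0, 0]
    - [-0.4, -0.8, 0, 0, 0, 0]
    - [-0.4, -0.8, 0, 0, 0, 0]
    - [-0.4, -0.8, 0, 0, 0, 0]
    - [-0.4, -0.6, 0, 0, 0, 0]
    - [-0.1, -0.2, 0, 0, 0, 0]
    - [0, 0, 0, 0, 0, 0]
    - [0, 0, 0, 0, 0, 0]

```text
time: 14.5
tool_pos: [0.7098, -0.0906, 0.3118]
ee_rot: [3.141, -0.0, -3.141]
wrist_force: [-0.6, -0.3, -0.2]
width: 0.0753
finger_force: 0.0
```

```bash
python3 - <<'E'
import m; from m import *
for n in("top","wrist"):
    s=snap(n,"b_"+n); setup(s); Z=m.Z; w=m.w
    near=(abs(w[...,0]-.705)<.11)&(abs(w[...,1]+.005)<.12)
    rect(n+" bin",near&(Z>.055)&(Z<.09),.075,(0,0,560,420))
    near=(abs(w[...,0]-.49)<.12)&(abs(w[...,1]-.34)<.09)
    rect(n+" brush",near&(Z>.16)&(Z<.2),.176,(0,0,560,420))
E
```

```text
top bin c [704.  37.] size [173.  99.] ang 2.2 zmed 0.074
top brush c [491. 341.] size [118.  52.] ang 0.3 zmed 0.175
wrist bin c [707.  -9.] size [179. 168.] ang 90.0 zmed 0.074
wrist brush none
```

Request:
drive_tool:
  commands:
    - [0, -0.05, 0.5, 0, 0, 0]
    - [0, 0, 1, 0, 0, 0]
    - [0, 0, 1, 0, 0, 0]
    - [0, 0, 1, 0, 0, 0]
    - [0, 0, 1, 0, 0, 0]
    - [0, 0, 1, 0, 0, 0]
    - [0, 0, 0.7, 0, 0, 0]
    - [0, 0, 0.5, 0, 0, 0]
    - [0, 0, 0, 0, 0, 0]
    - [0, 0, 0, 0, 0, 0]

```text
time: 15.85
tool_pos: [0.7113, -0.0936, 0.0454]
ee_rot: [-3.141, 0.003, 3.141]
wrist_force: [-0.2, -0.4, 0.8]
width: 0.0752
finger_force: 0.0
```

Request:
drive_tool:
  commands:
    - [0, 0, 0, 0, 0, 0]
    - [0, 0, 0, 0, 0, 0]
    - [0, 0, 0, 0, 0, 0]
    - [0, 0, 0, 0, 0, 0]
    - [0, 0, 0, 0, 0, 0]
    - [0, 0, 0, 0, 0, 0]
    - [0, 0, 0, 0, 0, 0]
    - [0, 0, 0, 0, 0, 0]
    - [0, 0, 0, 0, 0, 0]
    - [0, 0, 0, 0, 0, 0]
  gripper: 1

```text
time: 17.1
tool_pos: [0.7102, -0.0932, 0.0434]
ee_rot: [3.141, -0.0, 3.141]
wrist_force: [-0.3, 1.0, -0.1]
width: 0.0087
finger_force: 30.0
```

Request:
drive_tool:
  commands:
    - [0, -0.2, 0, 0, 0, 0]
    - [0, -0.4, 0, 0, 0, 0]
    - [0.1, -0.4, 0, 0, 0, 0]
    - [0.2, -0.4, 0, 0, 0, 0]
    - [0.2, -0.4, 0, 0, 0, 0]
    - [0.2, -0.4, 0, 0, 0, 0]
    - [0.2, -0.4, 0, 0, 0, 0]
    - [0.2, -0.4, 0, 0, 0, 0]
    - [0.2, -0.4, 0, 0, 0, 0]
    - [0.2, -0.3, 0, 0, 0, 0]
    - [0.2, -0.2, 0, 0, 0, 0]
    - [0.2, -0.1, 0, 0, 0, 0]
    - [0.2, 0, 0, 0, 0, 0]
    - [0.1, 0, 0, 0, 0, 0]
    - [0, 0, 0, 0, 0, 0]
    - [0, 0, 0, 0, 0, 0]

```text
time: 19.1
tool_pos: [0.622, -0.2533, 0.0434]
ee_rot: [-3.141, -0.001, 3.141]
wrist_force: [-0.4, -0.5, -1.2]
width: 0.0086
finger_force: 30.0
```

```bash
python3 - <<'E'
from h import *
s=snap("scene","bin1")
E
```

```text
(no output)
```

View pics/bin1.png

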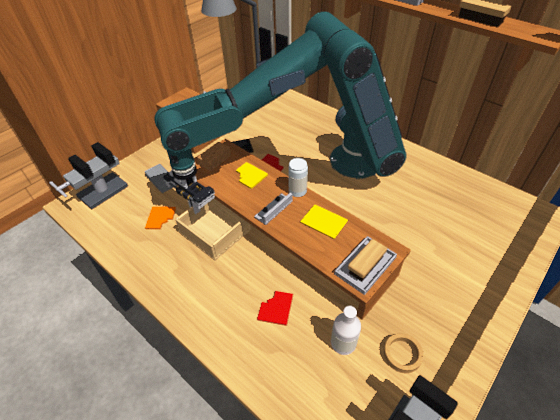

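The scene view shows the bin at (208,235), under the shelf edge beside the scraper, and the brush in the tray. Next I release, rise, and move behind the scraper.

Request:
drive_tool:
  commands:
    - [0, 0, 0, 0, 0, 0]
    - [0, 0, 0, 0, 0, 0]
    - [0, 0, 0, 0, 0, 0]
    - [0, 0, 0, 0, 0, 0]
    - [0, 0, 0, 0, 0, 0]
    - [0, 0, -0.5, 0, 0, 0]
    - [0, 0, -1, 0, 0, 0]
    - [0, 0, -1, 0, 0, 0]
    - [0, 0, -1, 0, 0, 0]
    - [0, 0, -1, 0, 0, 0]
    - [0, 0, -1, 0, 0, 0]
    - [0, 0, -1, 0, 0, 0]
    - [0, 0, 0, 0, 0, 0]
  gripper: 0.35

```text
time: 20.78
tool_pos: [0.6232, -0.254, 0.3104]
ee_rot: [-3.136, 0.01, 3.141]
wrist_force: [0.3, 0.2, -0.2]
width: 0.0613
finger_force: 0.0
```

Request:
drive_tool:
  commands:
    - [0.4, 0.1, 0, 0, 0, 0]
    - [0.7, 0.2, 0, 0, 0, 0]
    - [0.7, 0.2, 0, 0, 0, 0]
    - [0.7, 0.2, 0, 0, 0, 0]
    - [0.7, 0.2, 0, 0, 0, 0]
    - [0.7, 0.2, 0, 0, 0, 0]
    - [0.7, 0.2, 0, 0, 0, 0]
    - [0.7, 0.2, 0, 0, 0, 0]
    - [0.7, 0.2, 0, 0, 0, 0]
    - [0.4, 0.2, 0, 0, 0, 0]
    - [0.2, 0.2, 0, 0, 0, 0]
    - [0, 0, 0, 0, 0, 0]
    - [0, 0, 0, 0, 0, 0]

```text
time: 22.4
tool_pos: [0.3586, -0.1693, 0.3031]
ee_rot: [3.141, -0.0, 3.141]
wrist_force: [-0.1, -0.5, -0.0]
width: 0.0614
finger_force: 0.0
```

```bash
python3 - <<'E'
import m; from m import *
for n in("top","wrist"):
    s=snap(n,"s_"+n); setup(s); Z=m.Z; w=m.w
    near=(abs(w[...,0]-.63)<.13)&(abs(w[...,1]+.17)<.12)
    p=rect(n+" bin",near&(Z>.055)&(Z<.09),.075,(0,0,560,420))
    if p is not None: print(p.min(0),p.max(0))
    h=m.hsv; near=(abs(w[...,0]-.43)<.08)&(abs(w[...,1]+.17)<.08)
    p=rect(n+" broken",near&(h[...,0]>18)&(h[...,0]<36)&(h[...,1]>150)&(h[...,2]>100)&(Z>.128)&(Z<.138),.133,(0,0,560,420))
E
```

```text
top bin c [ 642. -165.] size [180. 124.] ang 89.1 zmed 0.073
[ 578.7457  -255.20796] [703.69086  -74.727516]
top broken c [ 435. -168.] size [98. 82.] ang 89.3 zmed 0.133
wrist bin c [ 643. -253.] size [12. 66.] ang 90.0 zmed 0.074
[ 609.49774 -258.772  ] [ 675.56714 -246.80145]
wrist broken c [ 432. -173.] size [88. 99.] ang 1.7 zmed 0.133
```

Request:
drive_tool:
  commands:
    - [0, 0, 0.5, 0, 0, 0]
    - [0, 0, 1, 0, 0, 0]
    - [0, 0, 1, 0, 0, 0]
    - [0, 0, 0.8, 0, 0, 0]
    - [0, 0, 0.5, 0, 0, 0]
    - [0, 0, 0.3, 0, 0, 0]
    - [0, 0, 0.2, 0, 0, 0]
    - [0, 0, 0, 0, 0, 0]
    - [0, 0, 0, 0, 0, 0]

```text
time: 23.62
tool_pos: [0.3588, -0.1696, 0.1324]
ee_rot: [-3.141, 0.001, 3.141]
wrist_force: [0.4, 0.1, 0.5]
width: 0.0611
finger_force: 0.0
```

Request:
drive_tool:
  commands:
    - [0, 0, 0.1, 0, 0, 0]
    - [0, 0, 0, 0, 0, 0]
    - [-0.2, 0, 0, 0, 0, 0]
    - [-0.2, 0, 0, 0, 0, 0]
    - [-0.2, 0, 0, 0, 0, 0]
    - [-0.3, 0, 0, 0, 0, 0]
    - [-0.3, 0, 0, 0, 0, 0]
    - [-0.3, 0, 0, 0, 0, 0]
    - [-0.3, 0, 0, 0, 0, 0]
    - [-0.3, 0, 0, 0, 0, 0]
    - [-0.3, 0, 0, 0, 0, 0]
    - [-0.2, 0, 0, 0, 0, 0]
    - [0, 0, 0, 0, 0, 0]

```text
time: 25.25
tool_pos: [0.4628, -0.1693, 0.1274]
ee_rot: [-3.142, 0.0, 3.141]
wrist_force: [0.7, 1.2, 0.2]
width: 0.0611
finger_force: 0.0
```

```bash
python3 - <<'E'
import m; from m import *
s=snap("wrist","p_wrist"); setup(s); Z=m.Z; w=m.w;h=m.hsv
near=(abs(w[...,0]-.53)<.1)&(abs(w[...,1]+.17)<.1)
p=rect(" broken",near&(h[...,0]>18)&(h[...,0]<36)&(h[...,1]>150)&(h[...,2]>100)&(Z>.126)&(Z<.14),.133,(0,0,560,420))
if p is not None: print(p.min(0),p.max(0))
snap("scene","p_scene")
E
```

```text
broken c [ 486. -171.] size [83. 31.] ang 89.9 zmed 0.133
[ 470.20078 -212.19456] [ 501.48685 -128.93735]
```

View pics/p_wrist.png

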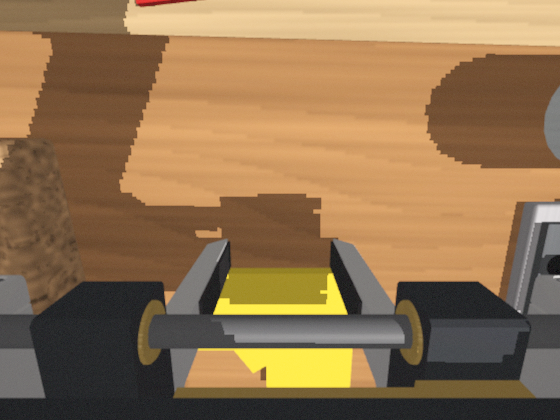

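The wrist view shows the plate square against both fingers (back edge about x = 0.470). I'll push on over the edge.

Request:
drive_tool:
  commands:
    - [-0.2, 0, 0, 0, 0, 0]
    - [-0.3, 0, 0, 0, 0, 0]
    - [-0.3, 0, 0, 0, 0, 0]
    - [-0.3, 0, 0, 0, 0, 0]
    - [-0.3, 0, 0, 0, 0, 0]
    - [-0.3, 0, 0, 0, 0, 0]
    - [-0.3, 0, 0, 0, 0, 0]
    - [-0.3, 0, 0, 0, 0, 0]
    - [-0.3, 0, 0, 0, 0, 0]
    - [-0.3, 0, 0, 0, 0, 0]
    - [-0.3, 0, 0, 0, 0, 0]
    - [-0.2, 0, 0, 0, 0, 0]
    - [0, 0, 0, 0, 0, 0]
    - [0, 0, 0, 0, 0, 0]
    - [0, 0, -1, 0, 0, 0]
    - [0, 0, -1, 0, 0, 0]
    - [0, 0, -1, 0, 0, 0]
    - [0, 0, -1, 0, 0, 0]
    - [0, 0, -0.5, 0, 0, 0]
    - [0, 0, 0, 0, 0, 0]

```text
time: 27.85
tool_pos: [0.5986, -0.1697, 0.3102]
ee_rot: [-3.14, 0.005, 3.141]
wrist_force: [-0.4, 0.2, 0.2]
width: 0.0609
finger_force: 0.0
```

Request:
drive_tool:
  commands:
    - [0.5, 0, 0, 0, 0, 0]
    - [0.8, 0, 0, 0, 0, 0]
    - [0.8, 0, 0, 0, 0, 0]
    - [0.8, 0, 0, 0, 0, 0]
    - [0.8, 0, 0, 0, 0, 0]
    - [0.8, 0, 0, 0, 0, 0]
    - [0.8, 0, 0, 0, 0, 0]
    - [0.4, 0, 0, 0, 0, 0]
    - [0, 0, 0, 0, 0, 0]
    - [0, 0, 0, 0, 0, 0]

```text
time: 29.1
tool_pos: [0.3708, -0.1693, 0.3069]
ee_rot: [3.141, -0.0, 3.141]
wrist_force: [-0.1, 0.1, -0.3]
width: 0.0613
finger_force: 0.0
```

```bash
python3 - <<'E'
import m; from m import *
s=snap("scene","f_scene")
s=snap("top","f_top"); setup(s); Z=m.Z; w=m.w;h=m.hsv
near=(abs(w[...,0]-.62)<.2)&(abs(w[...,1]+.17)<.2)
y=near&(h[...,0]>18)&(h[...,0]<36)&(h[...,1]>160)&(h[...,2]>60)&(Z<.12)
p=rect("broken",y,.03,(0,0,560,420))
if p is not None: print(p.min(0),p.max(0),np.nanmax(Z[y]))
E
```

```text
broken c [ 617. -196.] size [70. 83.] ang 3.8 zmed 0.016
[ 585.1736  -237.76465] [ 654.35455 -152.70474] 0.11905983791533849
```

View pics/f_scene.png

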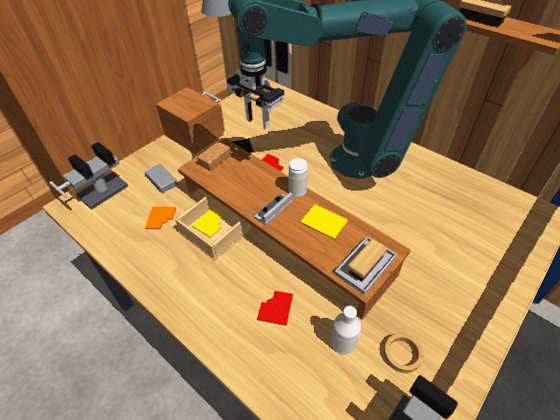

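The scraper lies flat in the bin at (207,223), at a height of about 16 mm. The brush is in the tray, everything else is unmoved, and the robot is clear. I'm handing the job in.

```bash
python3 -c "
from bench import close_job
print(close_job())"
```

```text
the job is handed in; nothing more can be done
None
```

The job is handed in at about 29 s of the 67 s: the broken scraper lies flat in the upright bin, the brush stands bristles down in the tray, and nothing else looked moved in the last pictures; the hand-in returned no verdict.

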